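# Hang the slotted latch bracket on the headed pin

### The arm

A 7-joint arm with a two-finger parallel gripper is mounted at the origin on the work surface. World frame = base frame: x ahead of the robot, y to its left, z up, the work surface at z = 0. Lengths are in m, angles in rad, forces in N, time in s.
With the tool pointing down it reaches from about 0.425 to 0.95 m from the base axis. Payload 4.7 kg.
Tool frame: the origin (TCP) lies on the centre line of the jaws, within the pads' length; the fingertips stand robot.nose_length ahead of it and the grasp point (between the pads) lies 8 mm behind it (robot.nose_length is the distance from the TCP to the fingertips, in m); z points along the fingers, y is the line along which they close (so a half turn about z gives the same grasp; the last joint's range is limited). The gripper opens to 85 mm and grips with 20 to 120 N. Pads are 22 mm wide; open, the fingers measure 114 mm over their backs; the gripper's body (76 mm by 85 mm) begins 54 mm behind the grasp point. The pads swing forward as they close: fully open they stand 13 mm farther back than shut.
Start: joints at [1.102, 0.469, -0.049, 1.532, 0.024, 1.141, -0.082], TCP at [0.287, -0.611, 0.242] pointing down, gripper open.
Joint ranges: [-2.59, 2.59], [-0.33, 1.99], [-1.39, 1.29], [0.1, 2.45], [-1.04, 4.18], [0.21, 1.99], [-2.66, 2.66]. Speed limits (rad/s): [2.57, 2.57, 3.14, 3.14, 3.14, 3.14, 3.14].

### API

Orientations are given as [roll, pitch, yaw] about the fixed x, y, z axes, in that order (R = Rz(yaw) Ry(pitch) Rx(roll)).
In Python, from plant import robot gives the robot as it stands. Calls block until the motion is done:
- robot.goto(position, orientation): joint-space move of the TCP to a pose.
- robot.move_straight(position, vel=0.15, attitude=None, contact_N=None): straight line of the TCP; attitude=None keeps the orientation; vel is the mean speed in m/s. With contact_N (N) it stops when the force on the tool has changed by that much, and returns True; else False.
- robot.move_joints(angles): joint-space move.
- robot.grip(opening, strength=None): opening from 0.0 (shut) to 1.0 (fully open); strength is the grip in N (None keeps the last); returns when the fingers have stopped.
- robot.sleep(seconds).
- robot.inverse_kinematics(position, orientation): joint angles nearest the present ones, or None.
- robot.sense(): the state.
- robot.grab_frame(name): name is "scene" or "top"; returns a dict with "image" (420x560x3 uint8, red, green, blue), "range_z" (420x560 float32, m along the optical axis (not along the pixel's ray), 0 where there is no reading), "fx", "fy", "cx", "cy" (pixels), "R" (3x3) and "t" (3): a world point X has camera coordinates R X + t. Camera axes: x right, y down, z forward; pixel columns grow to the right and rows downward; lengths in m; the calibration is good to about 2 mm. A picture is of the moment at which its call begins.
A pose or a line that the arm cannot do raises robot.IKError and nothing moves.
- robot.close_job(): hands the job in; it is judged then, once.
The state is a dict: "t": time; "joint_pos": joint angles; "joint_velocities": joint speeds; "effort": joint torques, N m; "tcp_pos": TCP position; "tcp_rot": TCP orientation; "wrist_force": force on the tool from outside, world axes, zero at the start; "torque": the same for the moment, N m; "opening": opening from 0.0 (shut) to 1.0 (fully open); "gripper_force": force on a finger pad.
Only numpy, scipy, OpenCV 4.12 (cv2) and the standard library are available. Lean on these libraries where they do the work, as an engineer would, in place of code of your own. Each camera call takes 0.05 s, during which the arm holds its last target. There are 200 camera calls.

### The job

Pick up the slotted steel latch bracket from the shelf and hang it on the stand's headed pin: slide its side slot over the pin and let it down until the pin is fully home in the top of the notch, then let go so it hangs there upright and still. Feel for the pin gently and never force the bracket against the stand, and leave the other parts on the shelf where they are.

Things in the scene. Friction and masses are not known exactly. Their poses are not given: they have to be found in the camera images.
- bracket: L-shaped steel bracket, about 0.5 kg, standing on its foot. Origin: on the underside, below the middle of the upright leg; z up. The leg is an 8 mm thick plate in the y-z plane (x = -4 to +4 mm), 140 mm tall, y = -26 to +30. The foot, 6 mm thick, reaches to x = -50, y = -30 to +30. A slot shaped like an upside-down L is cut through the leg.
- slot_mouth (a point): Mouth of the slot, at bracket (0, 35, 70) mm, on the lip's lower edge; bracket axes. The slot is 14 mm high (bracket z = 56 to 70), open at the +y side, and runs in to y = -7. The jaw above it (lip, z = 70 to 84) reaches out to y = +44, the jaw below only to y = +22, so the lip can be laid on the pin first.
- notch_top (a point): Middle of the notch's top edge, at bracket (0, 0, 84) mm, bracket axes. The notch rises from the slot's inner end, y = -7 to +7, from z = 70 to 84; the pin's top bears here when the bracket hangs.
- grip_spot (a point): Where to grip, at bracket (0, 0, 120) mm: solid plate, y = -26 to +30, z = 84 to 140; grip across its 8 mm thickness (along bracket x) from above, 30 N or more so that it does not turn.
- stand: Grey stand bolted to the shelf. Origin on the shelf under the middle of the bare pin; z up, pin along -x. Base x = -5 to 65, y = -50 to 50, 12 mm thick; post 40 mm wide (y), face at x = +8 mm, back at 38. A dark block of the same section, clamped on top at an adjustable height, carries the pin; block top 7 mm above the pin's centre line. More than 18 N from the bracket is forcing it.
- pin_mid (a point): Middle of the pin's height range, at stand (0, 0, 150) mm, stand axes. Fixed to the post, it does NOT follow the pin: the pin's true centre line is up to 14 mm above or below, unmeasured, different each time (x and y are true), and holds firm up to 100 N. Pin: round, 10 mm diameter, 16 mm bare between the block face (x = +8) and its head (x = -8).
- pin_side (a point): Point beside the pin at stand (0, -110, 150) mm, stand axes: start here and slide to +y. The pin's head, 20 mm across and 5 mm thick, lets the bracket on only sideways. The bracket hangs with its axes along the stand's, its foot towards -x, away from the post.
- lens: Cracked amber lamp lens, a dome 72 mm across, 29 mm high, lying on the shelf; origin under its centre. Leave it.
- knob1: Black bakelite switch knob, 42 mm across, 26 mm high; origin under its centre. Leave it.
- knob2: The other black knob, the same. Leave it.
- latchplate: Flat steel latch plate 100 x 45 x 5 mm with two round 12 mm holes and no slot; origin under its centre. Leave it.

How it is judged:
On the way:
1. the bracket is lifted clear of the shelf (height (world z) of bracket above 0.04 m), for 0.2 s.
At the end, for the whole second after the job is handed in: The bracket hangs free and still on the pin: notch top within 5 mm sideways and 10 mm lengthwise of the pin's middle, 13 mm below to 23 mm above pin_mid, upright within 0.2 rad, x axes of bracket and stand within 0.3 rad, bearing on the stand, out of the fingers (y of notch_top in the frame of pin_mid between -0.005 and 0.005 m and x of notch_top in the frame of pin_mid between -0.01 and 0.01 m and z of notch_top in the frame of pin_mid between -0.013 and 0.023 m and angle between bracket's own z axis and vertical below 0.2 rad and angle between the x axis of bracket and the x axis of stand, either way round below 0.3 rad and contact force between bracket and stand above 0.5 N and contact force between bracket and the fingers below 0.1 N and linear speed of bracket below 0.02 m/s and angular speed of bracket below 0.3 rad/s); the robot touches nothing.
It fails at once if bracket and stand pressed together with more than 18 N (contact force between bracket and stand above 18 N).
It fails at once if the arm or fingers push on the stand (contact force between any of the arm, the fingers and stand above 5 N).
It fails at once if lens, knob or latch plate disturbed: moved more than 15 mm (distance of any of lens, knob1, knob2, latchplate from where it was at the start of the episode above 0.015 m).
It also fails if it takes over 56 s, if anything falls off the work surface, if the arm or the gripper's body presses on something with over 40 N, if the wrist force passes 120 N, or if a joint passes its speed limit or range.

## Working session

There is one attempt and no reset: what is moved stays moved. The work goes in short steps, each a Python script; the robot and the scene stay as the last script left them, time stands still between calls to the robot, and variables do not carry over. Pictures are saved under pics/ and viewed, at most 10 in all, crops included, and the job is handed in when it is done.

```bash
ls; mkdir -p pics
python3 - <<'E'
from plant import robot
import cv2,numpy as np
for n in("scene","top"):
    f=robot.grab_frame(n); cv2.imwrite(f"pics/{n}0.png",f["image"][:,:,::-1]); np.savez(f"{n}0.npz",**f)
    print(n,f["fx"],f["cx"],f["cy"],f["R"],f["t"],-f["R"].T@f["t"],(f["range_z"]>0).mean())
print(robot.sense(),robot.nose_length)
E
```

```text
pics
scene 529.4130027186011 272.68465744196334 211.00831708053198 [[ 0.64995851  0.75996322  0.00313861]
 [ 0.60523105 -0.51511728 -0.60691809]
 [-0.45961867  0.39637116 -0.79475819]] [-0.38125596 -0.22559159  1.43384115] [ 1.04335575 -0.3947989   1.003838  ] 0.9959778911564626
top 537.5176807637879 276.7016916140604 208.03792630083302 [[ 0.00798144 -0.99945606 -0.03199814]
 [-0.9948531  -0.00470411 -0.1012185 ]
 [ 0.10101292  0.03264132 -0.9943495 ]] [0.06023176 0.55043094 1.21689237] [0.42419534 0.02306732 1.26765742] 0.9960416666666667
{'t': 0.1, 'joint_pos': array([ 1.10214884,  0.46937744, -0.04858942,  1.53355717,  0.02412592,
        1.14100548, -0.08231119]), 'joint_velocities': array([ 0.00238337, -0.00190819, -0.00081133, -0.00349231,  0.00026515,
       -0.00062119,  0.00027358]), 'effort': array([ 1.49184321e-03, -5.11517179e+01, -4.65718482e-02, -2.38388336e+01,
        1.08522701e-02,  4.41099619e-03,  1.52522432e-05]), 'tcp_pos': array([ 0.28714692, -0.61032717,  0.24136243]), 'tcp_rot': array([-3.13983382e+00,  8.69100818e-05,  4.39770892e-01]), 'wrist_force': array([ 0.87703053, -0.85909477, -0.45299531]), 'torque': array([-0.04021099,  0.00694199, -0.01231881]), 'gripper_force': 0.0, 'opening': 0.9983747801731776} 0.011
```

View pics/scene0.png

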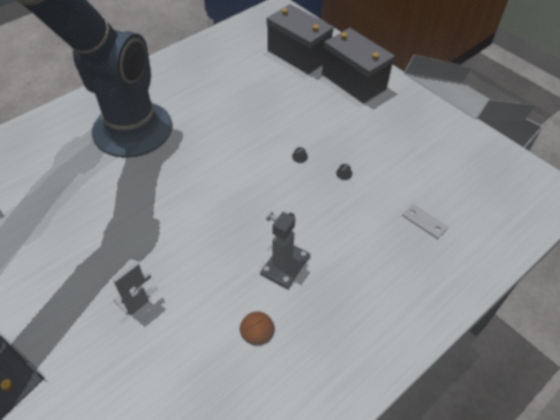

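View pics/top0.png

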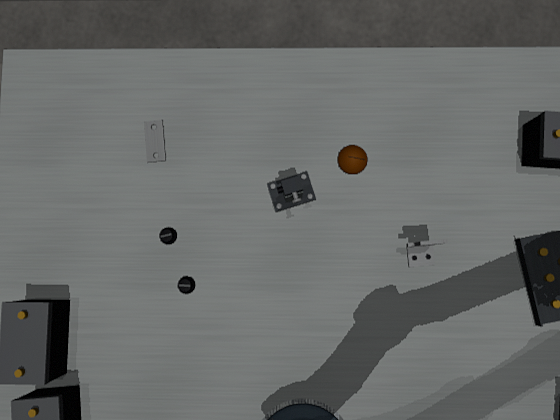

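The scene view shows the bracket at about (132,288), the stand at (285,255) with its pin at (272,216), and the lens at (257,328). In the top view the bracket is at (418,240) and the stand at (292,190). I'll measure both from the range clouds.

```bash
cat > h.py <<'E'
import numpy as np,cv2
def cloud(f):
    z=f["range_z"].astype(float); v,u=np.mgrid[:z.shape[0],:z.shape[1]]
    p=np.stack([(u-f["cx"])/f["fx"]*z,(v-f["cy"])/f["fy"]*z,z],-1)
    return (p-f["t"])@f["R"]   # R^T(p-t)
E
python3 - <<'E'
from h import *
np.set_printoptions(precision=4,suppress=True)
for n,B,S in(("scene",(95,160,255,320),(255,315,200,290)),("top",(385,445,215,270),(262,322,160,220))):
    f=np.load(n+"0.npz"); P=cloud(f)
    for nm,b in(("br",B),("st",S)):
        Q=P[b[2]:b[3],b[0]:b[1]].reshape(-1,3); C=f["image"][b[2]:b[3],b[0]:b[1]].reshape(-1,3)
        print(n,nm,"table z",np.median(Q[:,2]))
        for lo,hi in((.003,.009),(.009,.016),(.016,.05),(.05,.09),(.09,.135),(.135,.15),(.15,.2)):
            q=Q[(Q[:,2]>lo)&(Q[:,2]<hi)]
            if len(q)>5:
                r=cv2.minAreaRect(q[:,:2].astype(np.float32)*1000)
                print(lo,hi,len(q),q.mean(0),"rect",[np.round(x,1) for x in r])
    b=B
    im=f["image"][b[2]:b[3],b[0]:b[1],::-1]; s=S; im2=f["image"][s[2]:s[3],s[0]:s[1],::-1]
    h=lambda i:cv2.resize(i,(390,int(390*i.shape[0]/i.shape[1])),interpolation=cv2.INTER_CUBIC)[:580]
    a,c=h(im),h(im2); H=max(a.shape[0],c.shape[0]); o=np.zeros((H,790,3),np.uint8); o[:a.shape[0],:390]=a; o[:c.shape[0],400:]=c
    cv2.imwrite(f"pics/{n}crop.png",np.clip(o*1.5,0,255).astype(np.uint8))
E
```

```text
scene br table z -0.0005586661752999321
0.003 0.009 164 [ 0.4425 -0.28    0.005 ] rect [array([ 410.1, -269.8]), array([119.6, 152.7]), np.float64(49.5)]
0.009 0.016 43 [ 0.4737 -0.2755  0.0123] rect [array([ 464.1, -284.8]), array([63.3, 37.1]), np.float64(43.0)]
0.016 0.05 210 [ 0.4761 -0.2741  0.0332] rect [array([ 476. , -273.2]), array([48.6,  8.9]), np.float64(87.8)]
0.05 0.09 316 [ 0.4743 -0.2659  0.0708] rect [array([ 472.2, -262.4]), array([10.6, 70. ]), np.float64(6.5)]
0.09 0.135 379 [ 0.4755 -0.2699  0.1129] rect [array([ 473., -269.]), array([12.1, 56.6]), np.float64(8.0)]
0.135 0.15 143 [ 0.4727 -0.2698  0.1382] rect [array([ 472.4, -269.5]), array([11.4, 55.5]), np.float64(6.0)]
scene st table z 0.00023321382575705246
0.003 0.009 255 [0.5964 0.0255 0.0069] rect [array([547. ,  65.2]), array([131.1, 242.1]), np.float64(46.9)]
0.009 0.016 628 [0.606  0.0203 0.0114] rect [array([594.8,  27.6]), array([ 70.5, 102.5]), np.float64(17.7)]
0.016 0.05 214 [0.6003 0.0181 0.0304] rect [array([598.3,  28.7]), array([57.1, 86.6]), np.float64(14.1)]
0.05 0.09 225 [0.5971 0.017  0.07
[... 1049 characters left out ...]
 rect [array([597.3,  29.9]), array([141.3, 140.4]), np.float64(0.3)]
0.009 0.016 574 [0.5882 0.032  0.0123] rect [array([591.3,  31.6]), array([70.6, 99.8]), np.float64(17.8)]
0.016 0.05 124 [0.5839 0.034  0.0206] rect [array([591.3,  30.2]), array([63.9, 98.8]), np.float64(14.0)]
0.05 0.09 33 [0.5707 0.0286 0.0703] rect [array([570.8,  27.8]), array([43.2, 15.2]), np.float64(86.2)]
0.09 0.135 36 [0.5708 0.0259 0.1078] rect [array([571.3,  25.5]), array([ 6.2, 39.6]), np.float64(10.5)]
0.135 0.15 35 [0.5724 0.0397 0.1457] rect [array([569.6,  34.5]), array([53.8, 27.4]), np.float64(75.2)]
0.15 0.2 365 [0.5794 0.0291 0.1592] rect [array([572.8,  31.5]), array([51.7, 51.2]), np.float64(18.4)]
```

View pics/scenecrop.png

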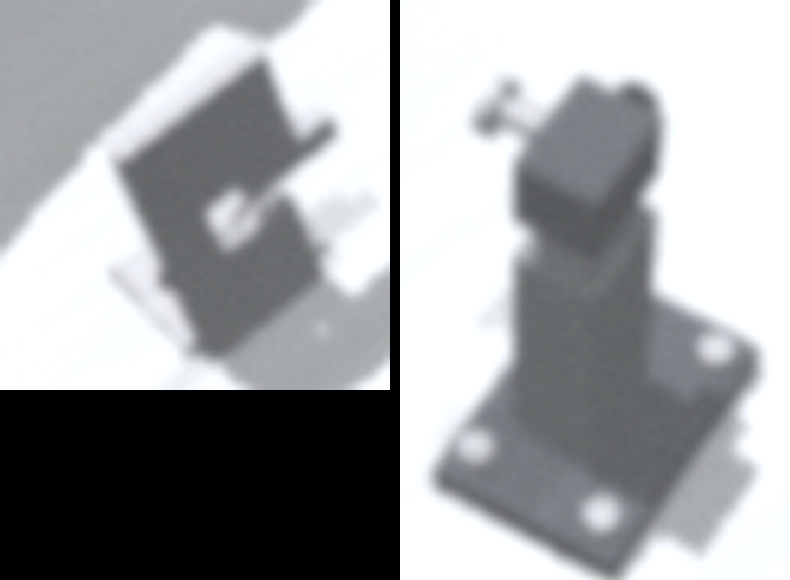

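View pics/topcrop.png

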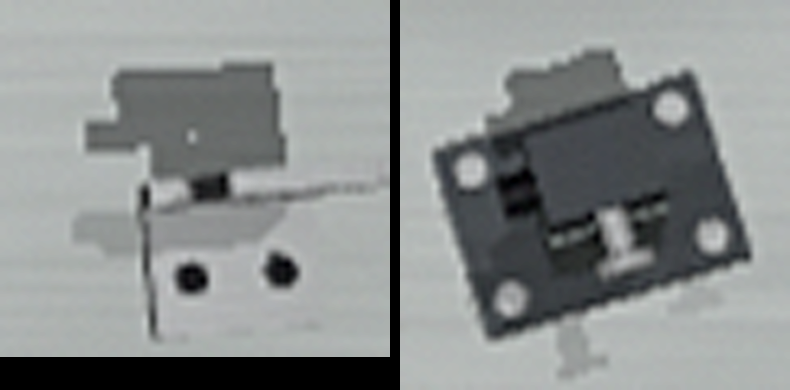

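Both views agree to about 4 mm in absolute position, and the offsets between bracket and stand match. The bracket is at about (0.4705,-0.2685) with yaw 0.10. The stand origin is at about (0.5645,0.0205) with yaw 0.31. Next I'll grasp, lift and re-measure.

Run:
```python
from plant import robot
from h import *
np.set_printoptions(precision=4,suppress=True)
for n in("scene","top"):
    f=np.load(n+"0.npz"); P=cloud(f).reshape(-1,3)
    q=P[(np.abs(P[:,0]-.585)<.03)&(np.abs(P[:,1]-.026)<.03)&(P[:,2]>.13)]
    print(n,"block top z",np.percentile(q[:,2],[40,50,60,80,95]))
B=np.array([.4705,-.2685]); o=[np.pi,0,.10-np.pi/2]
for yy in(.10-np.pi/2,.10+np.pi/2):
    q=robot.inverse_kinematics([*B,.25],[np.pi,0,yy]); q2=robot.inverse_kinematics([.56,0,.25],[np.pi,0,yy+.21]); print(yy,q,q2)
    if yy<0: Q=(q,q2)
    elif Q[0] is None or (q is not None and abs(q[6])<abs(Q[0][6])): o=[np.pi,0,yy]
print(o)
robot.goto([*B,.24],o)
robot.move_straight([*B,.112],vel=.1)
print(robot.sense()["tcp_pos"],robot.sense()["wrist_force"])
robot.grip(0.0,45)
s=robot.sense();print(s["t"],s["opening"],s["gripper_force"],s["wrist_force"])
robot.move_straight([*B,.27],vel=.12)
s=robot.sense();print(s["t"],s["opening"],s["gripper_force"],s["wrist_force"],s["tcp_pos"],s["tcp_rot"])
f=robot.grab_frame("scene");cv2.imwrite("pics/lift.png",f["image"][:,:,::-1])
```

```text
scene block top z [0.1551 0.1566 0.1576 0.1593 0.1609]
top block top z [0.1584 0.1592 0.1602 0.1617 0.1633]
-1.4707963267948965 [ 0.3245  0.2424  0.1396  1.8492 -0.0385  1.0526 -2.5624] [-0.898   0.4483  1.1209  1.8438 -0.4456  1.1324 -2.4507]
1.6707963267948966 [ 0.8071  0.2785 -0.4453  1.8219  0.1353  1.071   0.4117] [ 0.4622  0.3511 -0.682   1.7721  0.2451  1.1048  0.0088]
[3.141592653589793, 0, 1.6707963267948966]
[ 0.471  -0.2687  0.1126] [-0.4785 -0.6646  0.7979]
3.6583 0.08588591606943555 44.534942507743835 [-0.3629 -1.1382  0.3736]
5.125 0.08898099340083121 43.709712624549866 [-0.3687 -0.6793 -5.3886] [ 0.47   -0.2683  0.2691] [-3.1401 -0.0012  1.6708]
```

```bash
cat >> h.py <<'E'
S=np.array([.5645,.0205]); YAW=.31
def W(x,y,z): 
    c,s=np.cos(YAW),np.sin(YAW); return [S[0]+c*x-s*y,S[1]+s*x+c*y,z]
O=[np.pi,0,YAW+np.pi/2]
def loc(P):  # world -> stand axes
    c,s=np.cos(YAW),np.sin(YAW); d=P-np.r_[S,0]; return np.stack([c*d[...,0]+s*d[...,1],-s*d[...,0]+c*d[...,1],d[...,2]],-1)
E
python3 - <<'E'
from plant import robot
from h import *
np.set_printoptions(precision=1,suppress=True)
robot.goto(W(0,-.11,.27),O); robot.move_straight(W(0,-.11,.217),vel=.12); robot.sleep(.3)
s=robot.sense();print(s["t"],s["tcp_pos"]*1000,s["tcp_rot"]*1000, np.array(W(0,-.11,.217))*1000)
o=[]
for n in("scene","top"):
    f=robot.grab_frame(n); np.savez(n+"1.npz",**f); L=loc(cloud(f))*1000
    F0=np.load(n+"0.npz"); L0=loc(cloud(F0))*1000
    for nm,A,r in(("bracket leg",L,(-14,14,-145,-60,112,200)),("leg hi",L,(-16,16,-145,-60,190,209)),("foot",L,(-58,-8,-150,-70,104,116)),("pin",L0,(-20,5,-14,14,138,170)),("block",L0,(4,42,-25,25,150,170)),("base",L0,(-15,75,-60,60,9,16))):
        m=((A>=r[::2])&(A<=r[1::2])).all(-1); q=A[m]
        if len(q)<5: print(n,nm,len(q)); continue
        c=cv2.minAreaRect(q[:,:2].astype(np.float32))
        print(n,nm,len(q),"med",np.median(q,0),"p5",np.percentile(q,5,axis=0),"p95",np.percentile(q,95,axis=0),"rect",[np.round(x,1) for x in c])
    p=f["R"]@np.array(W(0,-.05,.16))+f["t"]; u,v=int(f["fx"]*p[0]/p[2]+f["cx"]),int(f["fy"]*p[1]/p[2]+f["cy"])
    im=f["image"][v-70:v+70,u-70:u+70,::-1]; o.append(np.clip(1.5*cv2.resize(im,(398,398),interpolation=cv2.INTER_CUBIC).astype(float),0,255))
cv2.imwrite("pics/side.png",np.hstack(o).astype(np.uint8))
E
```

```text
6.9667 [598.4 -84.2 217.7] [3140.4    0.6 1880.7] [598.1 -84.3 217. ]
scene bracket leg 439 med [   5.1 -123.3  153.7] p5 [  -1.3 -139.4  114.9] p95 [  6.4 -93.4 193.7] rect [array([   3.5, -115.9]), array([62.3, 16.8]), np.float64(76.6)]
scene leg hi 64 med [   5.1 -133.2  199.7] p5 [  -1.1 -139.3  192. ] p95 [   7.9 -118.2  208.1] rect [array([   5. , -128.6]), array([24.8,  8. ]), np.float64(68.2)]
scene foot 336 med [ -34.  -126.8  110.1] p5 [ -47.1 -143.   107.1] p95 [-12.9 -98.5 113.1] rect [array([ -28.7, -116.4]), array([40.8, 56.2]), np.float64(0.8)]
scene pin 64 med [ -6.7  -4.8 155.7] p5 [-10.9 -11.4 148.6] p95 [  3.9   3.6 162.5] rect [array([-3.7, -2.5]), array([16.1, 18. ]), np.float64(4.8)]
scene block 310 med [ 24.5  -4.9 158.2] p5 [  9.6 -21.6 151.7] p95 [ 38.8  15.4 161. ] rect [array([21.9, -2.2]), array([43.6, 35.7]), np.float64(89.1)]
scene base 628 med [ 43.  -21.6  11.1] p5 [  1.3 -49.9   9.2] p95 [64.1 42.3 14.6] rect [array([31. , -2.4]), array([102.5,  70.5]), np.float64(90.0)]
top bracket leg 111 med [ -4.3 -87.5 161.1] p5 [ -12.  -107.2  112.4] p95 [  2.  -66.3 193. ] rect [array([ -6. , -88.6]), array([49.3, 13.5]), np.float64(76.2)]
top leg hi 23 med [ -3.2 -79.2 193.4] p5 [ -4.7 -91.7 190.3] p95 [  2.7 -66.8 206. ] rect [array([ -0.9, -79.4]), array([28.5,  7.4]), np.float64(88.6)]
top foot 335 med [-31.  -98.  111.3] p5 [ -48.5 -115.3  107.1] p95 [-10.2 -80.8 114.6] rect [array([-29.3, -99.7]), array([41.4, 42.4]), np.float64(89.2)]
top pin 61 med [ -8.1   2.4 157.5] p5 [-14.   -5.4 150.8] p95 [  4.1  10.  164.3] rect [array([-4.7,  1.9]), array([19.9, 19.4]), np.float64(89.2)]
top block 295 med [ 21.1   2.7 159.9] p5 [  7.1 -15.7 155.6] p95 [ 35.3  20.7 163.4] rect [array([20.6,  3.4]), array([33.1, 42. ]), np.float64(0.6)]
top base 574 med [24.1 14.8 12.2] p5 [ -4.7 -45.2   9.5] p95 [61.7 49.4 15.4] rect [array([28.9,  2.4]), array([70.6, 99.8]), np.float64(0.0)]
```

View pics/side.png

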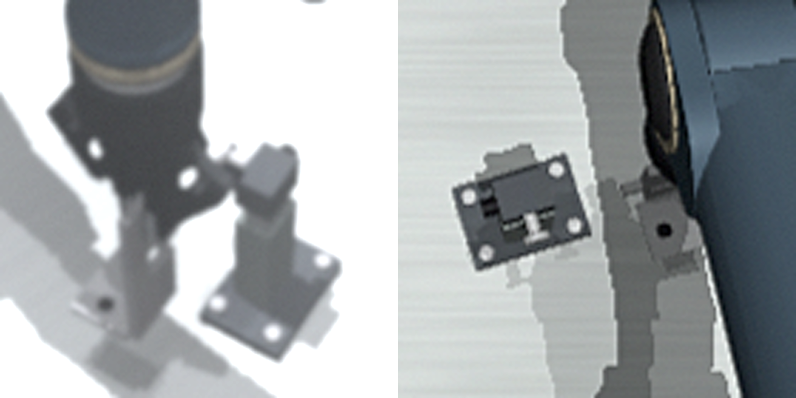

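The scene half shows the bracket held upright at about (140,250) beside the stand, whose pin is at (240,155). In the top half, the foot and lip are at (660,220) and the pin is at (537,225). With the camera bias removed, the bracket is at x≈0 and sits about 1.5 mm to -y in the grip. The pin centre is at z≈0.1525. Next I'll lay the lip on the pin.

Run:
```python
from plant import robot
from h import *
np.set_printoptions(precision=2,suppress=True)
def st(m):
    s=robot.sense();print(m,round(s["t"],2),loc(s["tcp_pos"])*1000,s["wrist_force"],round(s["opening"],3))
r=robot.move_straight(W(0,-.0335,.217),vel=.04,contact_N=4); robot.sleep(.3);st(r)
r=robot.move_straight(W(0,-.0335,.206),vel=.02,contact_N=3); st(r)
if not r: r=robot.move_straight(W(0,-.0335,.184),vel=.006,contact_N=2.5); st(r)
robot.sleep(.2); st("")
```

```text
False 9.43 [ -0.01 -33.57 216.99] [ 0.35  0.37 -5.01] 0.087
False 10.13 [  0.08 -33.48 206.02] [ 0.57  0.74 -5.81] 0.089
True 11.6 [  0.01 -33.69 199.91] [1.02 0.31 4.21] 0.088
 11.8 [ -0.01 -33.73 199.83] [ 0.66 -0.7   6.25] 0.091
```

Run:
```python
from plant import robot
from h import *
np.set_printoptions(precision=2,suppress=True)
def st(m):
    s=robot.sense();print(m,round(s["t"],2),loc(s["tcp_pos"])*1000,s["wrist_force"],round(s["opening"],3))
robot.move_straight(W(0,-.0335,.2020),vel=.01); robot.sleep(.2);st("up")
r=robot.move_straight(W(0,-.003,.2020),vel=.02,contact_N=3);st(r)
if not r: r=robot.move_straight(W(0,.009,.2020),vel=.006,contact_N=2.5); st(r)
robot.sleep(.2); st("")
```

```text
up 12.6 [ -0.2  -33.49 201.75] [-0.54 -0.24 -6.02] 0.089
False 14.28 [ -0.    -3.2  201.98] [ 0.49  0.77 -5.29] 0.092
True 15.51 [ -1.1    3.43 200.65] [ 0.08 -0.02 -5.65] 0.087
 15.71 [ -2.31   3.38 199.21] [ 0.52 -0.72 -5.61] 0.087
```

Run:
```python
from plant import robot
from h import *
np.set_printoptions(precision=3,suppress=True)
for i in range(3):
    s=robot.sense();print(round(s["t"],2),loc(s["tcp_pos"])*1000,s["tcp_rot"],s["wrist_force"],s["torque"],s["opening"],s["gripper_force"],s["joint_velocities"]); robot.sleep(.1)
```

```text
15.71 [ -2.31    3.382 199.206] [-3.131 -0.001  1.88 ] [ 0.523 -0.725 -5.614] [-0.108 -0.112  0.014] 0.08745746791620727 43.83682072162628 [-0.001  0.001 -0.    -0.002 -0.003  0.001  0.001]
15.81 [ -2.299   3.412 199.227] [-3.131 -0.001  1.88 ] [ 0.887 -0.944 -5.472] [-0.173 -0.024 -0.033] 0.08905881884010991 43.75255823135376 [ 0.     0.    -0.001 -0.     0.001  0.001 -0.001]
15.91 [ -2.259   3.397 199.271] [-3.131 -0.001  1.88 ] [-0.055 -0.872 -5.536] [-0.168 -0.077 -0.013] 0.08775982243339729 43.72666418552399 [-0.    -0.001 -0.002 -0.002 -0.001  0.001 -0.001]
```

The end of the slot was felt at TCP y=3.4, as predicted, but the arm then settled off its line by -2.3 mm in x and -2.8 mm in z. I'll re-command the pose and check that it holds before lowering.

Run:
```python
from plant import robot
from h import *
np.set_printoptions(precision=2,suppress=True)
def st(m):
    s=robot.sense();print(m,round(s["t"],2),loc(s["tcp_pos"])*1000,s["tcp_rot"],s["wrist_force"],s["joint_pos"])
r=robot.move_straight(W(0,.0014,.2015),vel=.008,attitude=O,contact_N=4); st(r); robot.sleep(.4); st("")
```

```text
False 16.57 [  0.04   1.45 201.59] [ 3.14 -0.    1.88] [-0.67 -0.23 -5.02] [ 0.35  0.39 -0.59  1.82  0.26  1.01 -0.04]
 16.97 [  0.01   1.43 201.48] [-3.14 -0.    1.88] [-0.28 -0.17 -6.04] [ 0.35  0.39 -0.59  1.82  0.26  1.01 -0.04]
```

Run:
```python
from plant import robot
from h import *
np.set_printoptions(precision=2,suppress=True)
def st(m):
    s=robot.sense();print(m,round(s["t"],2),loc(s["tcp_pos"])*1000,s["tcp_rot"],s["wrist_force"],s["torque"])
r=robot.move_straight(W(0,.0014,.189),vel=.008,attitude=O,contact_N=3); st(r)
if not r: r=robot.move_straight(W(0,.0014,.183),vel=.005,contact_N=2.5); st(r)
robot.sleep(.3); st("")
```

```text
False 18.68 [  0.04   1.41 189.06] [3.14 0.   1.88] [ 0.49  0.09 -5.36] [ 0.03 -0.01 -0.02]
True 19.38 [  0.02   1.41 186.02] [-3.14 -0.    1.88] [0.01 0.37 4.62] [ 0.01 -0.07  0.  ]
 19.68 [ -0.01   1.42 185.97] [-3.14 -0.    1.88] [0.12 0.01 6.46] [ 0.05 -0.07  0.01]
```

The bracket came home at TCP z=186.0, 13.9 mm below the first contact, as expected. I'll ease the preload, let go, and look.

Run:
```python
from plant import robot
from h import *
np.set_printoptions(precision=2,suppress=True)
def st(m):
    s=robot.sense();print(m,round(s["t"],2),loc(s["tcp_pos"])*1000,s["wrist_force"],round(s["opening"],3))
z=.186
for i in range(3):
    if robot.sense()["wrist_force"][2]<0.5: break
    z+=.0003; robot.move_straight(W(0,.0014,z),vel=.005); robot.sleep(.1); st("ease")
robot.grip(.2); robot.sleep(.2); robot.grip(.4); robot.sleep(.4); st("open")
r=robot.move_straight(W(0,.0014,.30),vel=.08,contact_N=3); st(r); robot.sleep(.5)
o=[]
for n in("scene","top"):
    f=robot.grab_frame(n); np.savez(n+"2.npz",**f)
    p=f["R"]@np.array(W(0,0,.14))+f["t"]; u,v=int(f["fx"]*p[0]/p[2]+f["cx"]),int(f["fy"]*p[1]/p[2]+f["cy"])
    im=f["image"][v-70:v+70,u-70:u+70,::-1]; o.append(np.clip(1.5*cv2.resize(im,(398,398),interpolation=cv2.INTER_CUBIC).astype(float),0,255))
cv2.imwrite("pics/hung.png",np.hstack(o).astype(np.uint8))
```

```text
ease 20.5 [  0.04   1.38 186.14] [ 1.5   0.77 -0.43] 0.09
open 21.67 [ -0.01   1.43 186.29] [0.21 0.39 0.54] 0.394
False 23.24 [ -0.28   1.42 299.44] [0.04 0.43 0.73] 0.405
```

View pics/hung.png

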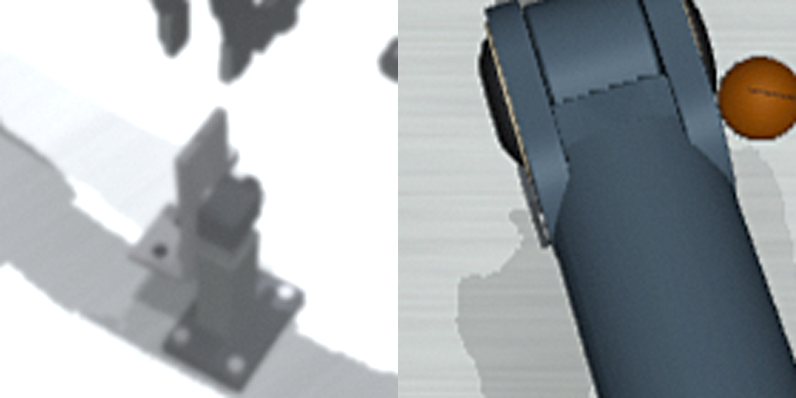

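The scene half shows the bracket hanging upright on the pin at about (205,165), clear of the fingers, which are at (230,50). The arm hides it in the top half. I'll check that it is still, then hand in.

Run:
```python
from plant import robot
from h import *
np.set_printoptions(precision=1,suppress=True)
a=np.load("scene2.npz"); robot.sleep(2); b=robot.grab_frame("scene")
def m(f):
    L=loc(cloud(f))*1000; r=(-16,7,-32,34,172,212); q=L[((L>=r[::2])&(L<=r[1::2])).all(-1)]; g=(-60,-8,-45,45,60,90); w=L[((L>=g[::2])&(L<=g[1::2])).all(-1)]; return len(q),np.median(q,0),q.max(0),np.median(w,0)
print(m(a),m(b)); print(np.abs(a["image"].astype(int)-b["image"])[100:300,200:360].mean())
print(robot.close_job())
```

```text
(285, array([  2.7,  -4.6, 196. ]), array([  5.7,  29.2, 211.9]), array([-30.8, -13.2,  76.9])) (281, array([  2.9,  -4.3, 195.4]), array([  5.5,  29.9, 212. ]), array([-30.8, -13.3,  76.9]))
0.69565625
the job is handed in; nothing more can be done
None
```

The bracket hangs upright and still on the pin, fully home in the notch and released; the job was handed in at about 26 s of the 56 s allowed, and no verdict came back.

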